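# Unload a turned handle from the lathe mandrel

### The arm

A 6-joint arm with a two-finger parallel gripper is mounted at the origin on the work surface. World frame = base frame: x ahead of the robot, y to its left, z up, the work surface at z = 0. Lengths are in mm, angles in degrees, forces in N, time in s.
With the tool pointing down it reaches from about 350 to 850 mm from the base axis. Payload 8.1 kg.
Tool frame: the origin (TCP) lies at the very end of the fingers, on their centre line; the grasp point (between the pads) lies 19 mm behind it; z points along the fingers, y is the line along which they close (so a half turn about z gives the same grasp; the last joint's range is limited). The gripper opens to 85 mm and grips with 20 to 120 N. Pads are 22 mm wide; open, the fingers measure 114 mm over their backs; the gripper's body (76 mm by 85 mm) begins 54 mm behind the grasp point. The pads swing forward as they close: fully open they stand 13 mm farther back than shut.
Start: joints at [-68.491, 7.471, 85.268, -0, 87.261, -4.893], TCP at [266.819, -537.413, 231.292] pointing down, gripper open.
Joint ranges: [-169.43, 169.43], [-51.17, 129.36], [1.28, 143.12], [-76.62, 256.62], [0, 156.53], [-152.29, 152.29]. Speed limits (degrees/s): [136.94, 136.94, 159.86, 180, 180, 180].

### API

Orientations are given as [roll, pitch, yaw] about the fixed x, y, z axes, in that order (R = Rz(yaw) Ry(pitch) Rx(roll)).
In Python, from bench import * gives the robot as it stands.
- The arm moves only by the tool play_rows, never from a script. Its argument "increments" is a list of rows, each a list of 3 entries, a list of its own where there are three numbers: the gripper's target within -1 to 1 (fully open at 1, half-way at 0, shut at -1), then the shift along the tool's x, y, z in mm, then the turn about the tool's z in rad. A call has 1 to 12 rows; each row shifts and turns the commanded pose from where the row before left it, along the tool's axes as they then stand; what a row does not reach is not made up. A row lasts 1/12 s, in which the tool goes at most 41.7 mm and 7.16 degrees, less where a joint would pass 70% of its speed; a pose out of reach is approached as far as the arm can. A call is refused whole if a number of a shift passes 41.7 or a number of a turn 0.125, either way. A call with a gripper value outside its range is refused whole. The fingers move at their own pace and stop on an object; "force" is the grip in N (left out, the last holds). Time passes only in rows, so rows that do not move let the fingers close. It gives the time, the measured TCP pose, the force, the opening and the grip force at its end, in the units of the state.
- sense(): the state, without advancing time (a new reading comes with each control period).
- snapshot(name): name is "scene" or "top" or "wrist"; returns a dict with "color" (384x512x3 uint8, red, green, blue), "intrinsics" (3x3 intrinsics, pixels), "world_from_camera" (4x4, takes a point from camera to world coordinates). Camera axes: x right, y down, z forward; pixel columns grow to the right and rows downward; lengths in mm; the calibration is good to about 2 mm. A picture is of the moment at which its call begins. There is no depth.
- hand_in(): hands the job in; it is judged then, once.
Trained networks look in a picture, given as the dict that the camera call returned (one of the last four; its "shot" number tells which), for a name from the list of things; names that differ only in an ending like _2 or _b are one class to them, and where a whole thing is asked for, a point or a joint stands for the part that bears it (a point fixed in the world has none). Each returns a list of dicts, best first, with "p" (0 to 1); they miss things now and then, are a little off and sometimes report something else, mostly with a low value. They report only what shows in the picture. A call takes as long as a camera call. They do not tell look-alikes from the thing itself.
- find_in(query, picture): "xyz" ([x, y, z] in mm, in the coordinates of the camera as it stood for that picture, good to about 4 mm: the middle of the surface that is visible of it).
- regions_of(query, picture): "mask" (384x512 bool, what is visible of it).
- pinpoint(query, picture): "xyz" ([x, y, z] in mm, in the coordinates of the camera as it stood for that picture, good to about 4 mm: a listed point, or the origin of a listed thing).
The state is a dict: "time": time; "joint_pos": joint angles; "qd": joint speeds; "joint_efforts": joint torques, N m; "tool_pos": TCP position; "tcp_rot": TCP orientation; "ft_force": force on the tool from outside, world axes, zero at the start; "wrist_torque": the same for the moment, N m; "finger_gap": finger opening in mm; "grip_force": force on a finger pad.
Only numpy, scipy, OpenCV 4.12 (cv2) and the standard library are available. Lean on these libraries where they do the work, as an engineer would, in place of code of your own. Each camera call takes 0.05 s, during which the arm holds its last target. There are 200 camera calls.

### The job

The walnut handle on the small wood lathe is finished: take it off the mandrel. Throw the tailstock's red-knobbed cam lever over to free the tailstock and slide the tailstock right back along the bed, then slide the brass stop collar off the end of the rod and put it in the round steel dish, and slide the handle off after it and lay it in the felt-lined wooden tray. Do not wrench the rod, let nothing drop, and leave the other things on the bench alone.

Things in the scene. Friction and masses are not known exactly. Their poses are not given: they have to be found in the camera images.
- rod_tip (a point): centre of the free end of the mandrel rod: bare steel, 16 mm thick, level, 180 mm above the bench and 100 mm above the bed; held in the chuck, it does not move. Axes of the lathe: +y along the rod from its free end to the chuck, -y to the tail end, z up, +x to the lathe's rear. At the start its last 20 mm are hidden in the tailstock's hollow centre
- lathe: the lathe, bolted down; origin on the bench, 52 mm in +y from the rod's end; axes as under rod_tip. Bed 600 mm long (along y), 100 mm wide, top 80 mm high. The chuck (75 mm across) with its jaws begins 130 mm from the rod's end in +y; the headstock behind it is 265 mm high
- cam_lever (a joint): angle of the tailstock's clamp lever, rad. 0 to 0.25 (start): leaning to the headstock, tailstock clamped, it will not shift; free from about 0.5; 1.25: end stop, leaning to the tail end. The knob goes over the top towards -y of the lathe in an arc of 100 mm radius about an axis along x; about 3 N at the knob move it; it stays where it is left
- lever_knob (a point): centre of the red ball knob, 26 mm across, at the lever's tip, 78 mm to the rear (+x) of the rod's axis; 176 mm above the bench when clamped, 194 mm half-way, 174 mm when thrown over, having travelled about 117 mm in -y. The lever below it is a 10 mm steel bar; tailstock casting and handwheel stay more than 40 mm away in x at this height. Its axes turn with the lever
- tailstock (a joint): distance in m by which the tailstock is slid back to the tail end (-y of the lathe): 0 at the start, 0.125 at the end stop. Once freed it slides with about 4 N and stays where it is left
- tail_grip (a point): a place to hold the tailstock: on the axis of its round barrel, 32 mm behind the barrel's front end; axes as the lathe's. The barrel lies along y, 52 mm thick, 87 mm long, axis 180 mm above the bench, on a web 40 mm wide. The hollow centre (30 mm thick) stands 46 mm out of the barrel's front and its rim bears on the collar at the start; a 70 mm handwheel stands 68 mm behind this point
- collar_center (a point): centre of the brass stop collar: ring with knurled rim, 40 mm outer diameter, 24 mm long, bore 19 mm (along its y axis), about 150 g, loose on the rod, hanging about 1.5 mm below the rod's axis. Its outer face is 21 mm inside the rod's end, so it travels 45 mm in -y of the lathe to come clear
- handle_center (a point): centre of the turned walnut handle: barrel shape, 66 mm long, bored through along its y axis with 19 mm, 44 mm thick over its middle 40 mm, 37 mm at the ends, about 60 g. Loose on the rod on the chuck's side of the collar, hanging about 1.5 mm below the rod's axis; it travels 112 mm in -y of the lathe to come clear. Behind it a brass bush is fixed on the rod
- dish_in (a point): centre of the inner floor, 4 mm above the bench, of the loose round steel dish with a black rubber lining: 140 mm across at the rim, floor about 105 mm across, rim 30 mm above the bench
- tray_in (a point): centre of the inner floor, 7 mm above the bench, of the loose wooden tray lined with green felt: inside 106 mm along its x and 156 mm along its y, walls 7 mm thick, rim 34 mm above the bench
- collar: the brass stop collar (same point as collar_center)
- handle: the walnut handle (same point as handle_center)
- wax_tin: yellow tin, 68 mm across, 45 mm high, on the bench; origin under its centre: leave it alone
- gouge: carving tool with a light wooden handle, 240 mm long, lying on the bench; origin under its middle: leave it alone
- blank: dark square wooden blank, 46 x 75 x 46 mm, on the bench; origin under its centre: leave it alone
There are look-alikes about, which are no part of the job. Leave any blue or pink look-alike of the handle alone.

How it is judged:
By the outcome, as a careful person would: the job done as asked, in the order asked, and still so for the second after the job is handed in, with the robot touching nothing.
It also fails if it takes over 69 s, if anything falls off the work surface, if the arm or the gripper's body presses on something with over 40 N, if the wrist force passes 120 N, or if a joint passes its speed limit or range.

## Working session

There is one attempt and no reset: what is moved stays moved. The work goes in short steps, Python scripts to look and compute and a tool call to move; the robot and the scene stay as the last step left them, time stands still between calls to the robot, and variables do not carry over. Pictures are saved under pics/ and viewed, at most 12 in all, crops included, and the job is handed in when it is done.

Besides the shell and the picture viewer there is one more tool, called after ">>>" by a JSON object that holds its "method" and its "body", one argument or row to a line. play_rows: Moves the arm, as the interface text tells. Its arguments: {"type":"object","properties":{"increments":{"type":"array","items":{"type":"array"}},"force":{"type":"number"}},"required":["increments"]}

```bash
mkdir -p pics; cat > h.py <<'E'
from bench import *
import numpy as np, cv2
def W(s,p): 
    T=np.array(s["world_from_camera"]); return T[:3,:3]@np.array(p)+T[:3,3]
def save(s,n): cv2.imwrite("pics/"+n+".png",cv2.cvtColor(s["color"],cv2.COLOR_RGB2BGR))
def pin(q,s,f=pinpoint,k=2):
    for d in f(q,s)[:k]: print(q,round(d["p"],2),W(s,d["xyz"]).round(1))
E
python3 - <<'E'
from h import *
ss=[snapshot(n) for n in("scene","top")]
a=np.hstack([s["color"] for s in ss])
for n,s in zip(("scene","top"),ss):
    save(s,n+"0"); print(n)
    for q in "rod_tip lathe lever_knob tail_grip collar_center handle_center dish_in tray_in wax_tin gouge blank".split(): pin(q,s)
print(sense())
E
```

```text
scene
rod_tip 0.89 [591.3 -49.2 176.9]
lathe 0.92 [596.9   3.3   2.2]
lever_knob 0.66 [668.8 -78.6 181.7]
tail_grip 0.62 [598.   24.  180.2]
tail_grip 0.61 [ 586.9 -108.2  176.4]
collar_center 0.47 [594.6 -17.8 178.7]
handle_center 0.74 [600.9  23.8 179.1]
handle_center 0.56 [815.7 -89.   20. ]
dish_in 0.57 [ 430.9 -233.6    7.2]
tray_in 0.55 [420.2  16.3  10.2]
tray_in 0.31 [599.7  21.7 181.3]
wax_tin 0.94 [414.5 218.   -4.6]
blank 0.75 [381.8 354.7   1.8]
blank 0.18 [667.  -81.1 180. ]
top
rod_tip 0.88 [593.4 -45.3 181.3]
lathe 0.64 [599.8   0.9   1.6]
lever_knob 0.56 [673.  -82.7 180.5]
tail_grip 0.56 [ 587.8 -108.6  179.6]
collar_center 0.46 [595.9 -17.6 178.2]
handle_center 0.59 [288.4 194.6  22. ]
handle_center 0.54 [599.2  27.3 180.3]
dish_in 0.65 [ 439.4 -239.4    5. ]
dish_in 0.19 [383.7 353.   -3.4]
tray_in 0.59 [424.8  21.2   9.6]
wax_tin 0.51 [415.  215.2   0.7]
wax_tin 0.43 [597.6 -17.6 179.8]
gouge 0.7 [ 590.2 -110.5  179.2]
gouge 0.63 [ 325.9 -430.4    1. ]
blank 0.52 [384.6 355.5   0.9]
{'time': 1.2, 'joint_pos': array([-6.84911183e+01,  7.47219300e+00,  8.52656207e+01, -1.81829515e-03,
        8.72633724e+01, -4.89441900e+00]), 'qd': array([-0.00252429,  0.02471422,  0.00274861, -0.01240193, -0.01293023,
       -0.07421342]), 'joint_efforts': array([-1.65425077e-03, -5.69329584e+01, -5.00864410e+01, -6.30180184e-04,
        1.27682339e-03,  2.76797874e-05]), 'tool_pos': array([ 266.81097107, -537.41841481,  231.30242088]), 'tcp_rot': array([-1.79998663e+02,  1.70839295e-03,  2.64033876e+01]), 'ft_force': array([-0.7021888 ,  0.12060413, -0.13668711]), 'wrist_torque': array([ 0.02269113,  0.01185969, -0.00408607]), 'grip_force': 0.0, 'finger_gap': 85.39045406277467}
```

View pics/scene0.png

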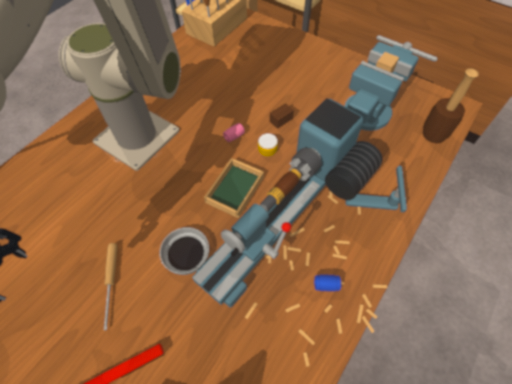

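View pics/top0.png

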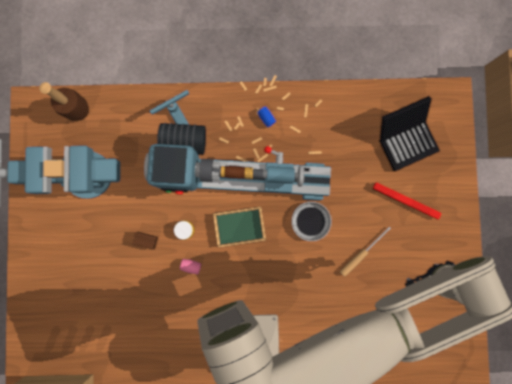

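The lathe runs nearly along y with its tail toward -y: red knob at scene (286,228), the handle near (290,185), dish (185,250) and tray (235,187). The pink look-alike is at (235,131) and the blue one at (328,283). I'll turn the tool to line up with the lathe (yaw about 84.6°) and close the fingers.

>>> {"method": "play_rows", "body": {
  "increments": [
    [-1,[0,0,-6],-0.113],
    [-1,[0,0,-6],-0.113],
    [-1,[0,0,-6],-0.113],
    [-1,[0,0,-6],-0.113],
    [-1,[0,0,-6],-0.113],
    [-1,[0,0,-6],-0.113],
    [-1,[0,0,-6],-0.113],
    [-1,[0,0,-6],-0.113],
    [-1,[0,0,-6],-0.113]
  ],
  "force": 30
}}

```text
time: 1.95
tool_pos: [266.8, -537.4, 285.6]
tcp_rot: [-180.0, 0.0, 85.0]
ft_force: [0.5, -0.4, -0.6]
finger_gap: 0.1
grip_force: 0.0
```

>>> {"method": "play_rows", "body": {
  "increments": [
    [-1,[30,20,0],0],
    [-1,[30,20,0],0],
    [-1,[30,20,0],0],
    [-1,[30,20,0],0],
    [-1,[30,20,0],0],
    [-1,[30,20,0],0],
    [-1,[30,20,0],0],
    [-1,[30,20,0],0],
    [-1,[30,20,0],0],
    [-1,[30,20,0],0],
    [-1,[30,20,0],0],
    [-1,[30,20,0],0]
  ]
}}

```text
time: 2.95
tool_pos: [540.1, -199.7, 285.5]
tcp_rot: [180.0, 0.0, 84.7]
ft_force: [0.5, -0.3, 0.3]
finger_gap: -0.0
grip_force: 0.0
```

```bash
cat >> h.py <<'E'
from scipy.optimize import least_squares
L={"rod_tip":(0,0),"lathe":(0,52),"tail_grip":(0,-58),"collar_center":(0,33),"handle_center":(0,78)}
def fit(ss):
    A=[]
    for s in ss:
        for q,l in L.items():
            c=[(d["p"],W(s,d["xyz"])) for d in pinpoint(q,s)]
            z=2 if q=="lathe" else 180
            c=[x for x in c if abs(x[1][2]-z)<25 and x[0]>.25 and abs(x[1][0]-596)<30]
            if c: A.append((l,c[0][1][:2])); print(q,c[0][1].round(1),round(c[0][0],2))
    P=np.array([a[0] for a in A],float);Q=np.array([a[1] for a in A])
    def f(v):
        c,s=np.cos(v[2]),np.sin(v[2]); return (P@np.array([[c,s],[-s,c]])+v[:2]-Q).ravel()
    r=least_squares(f,[593,-50,-.09],loss="soft_l1",f_scale=3); v=r.x
    print("tip",v[:2].round(1),"yaw",np.degrees(v[2]).round(2)); print(f(v).reshape(-1,2).round(1).tolist()); return v
def toloc(v,p):
    c,s=np.cos(v[2]),np.sin(v[2]);d=np.array(p)[:2]-v[:2]; return np.array([c*d[0]+s*d[1],-s*d[0]+c*d[1]]).round(1)
E
python3 - <<'E'
from h import *
ss=[snapshot(n) for n in("scene","top","wrist")]
v=fit(ss); np.save("v.npy",v)
for s in ss: pin("lever_knob",s)
t=sense(); print(t["tool_pos"],t["tcp_rot"],t["finger_gap"],t["time"],toloc(v,t["tool_pos"]))
save(ss[2],"w1")
E
```

```text
rod_tip [587.8 -48.6 174.2] 0.85
lathe [596.3   1.9  -0.8] 0.6
tail_grip [ 586.4 -104.3  177.9] 0.58
collar_center [593.1 -21.2 177. ] 0.59
handle_center [600.5  22.  179.4] 0.53
rod_tip [593.2 -50.1 181.3] 0.57
lathe [600.2   1.6   2.2] 0.58
tail_grip [ 592.4 -105.4  178.7] 0.7
collar_center [596.8 -18.6 178.3] 0.56
handle_center [600.   28.3 178.4] 0.81
tail_grip [ 586.3 -106.5  180.5] 0.73
tip [592.5 -49.9] yaw -5.58
[[4.7, -1.3], [1.2, -0.1], [0.4, -3.3], [2.7, 4.1], [-0.4, 5.8], [-0.7, 0.2], [-2.6, 0.2], [-5.5, -2.2], [-1.1, 1.6], [0.1, -0.6], [0.6, -1.1]]
lever_knob 0.62 [669.3 -80.7 182.7]
lever_knob 0.61 [672.1 -82.2 184.2]
lever_knob 0.67 [673.3 -82.4 186.5]
[ 539.20940312 -201.20613163  285.30507463] [-1.79998979e+02 -1.03356004e-03  8.46749678e+01] -0.24312619937246333 4.0 [ -38.3 -155.8]
```

View pics/w1.png

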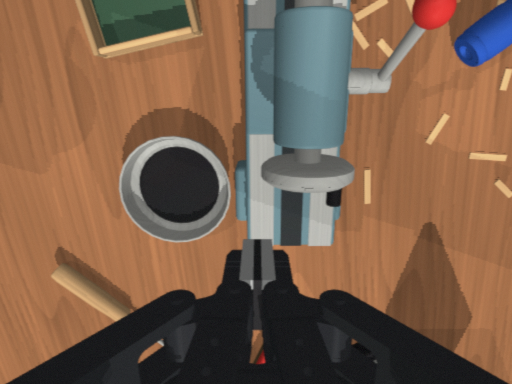

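The wrist view shows the tailstock pointing straight up the picture, with the knob at (435,12) and the dish at (180,190), so the tool lines up with the lathe. Next I'll move to the chuck side of the knob and go down.

>>> {"method": "play_rows", "body": {
  "increments": [
    [-1,[25,18,0],0],
    [-1,[25,18,0],0],
    [-1,[25,18,0],0],
    [-1,[25,18,0],0],
    [-1,[25,18,0],0],
    [-1,[25,18,0],0],
    [-1,[16,11,0],0],
    [-1,[0,0,20],0],
    [-1,[0,0,25],0],
    [-1,[0,0,30],0],
    [-1,[0,0,30],0],
    [-1,[0,0,14],0]
  ]
}}

```text
time: 5.0
tool_pos: [670.9, -46.5, 161.2]
tcp_rot: [-179.7, -0.0, 84.7]
ft_force: [-1.2, 1.2, -0.7]
finger_gap: 0.2
grip_force: 0.0
```

```bash
python3 - <<'E'
from h import *
s=snapshot("scene"); c=s["color"][150:300,200:400]; cv2.imwrite("pics/s2.png",cv2.resize(c[:,:,::-1],(800,600),interpolation=cv2.INTER_CUBIC))
pin("lever_knob",s); pin("lever_knob",snapshot("top"))
t=sense(); print(t["tool_pos"],toloc(np.load("v.npy"),t["tool_pos"]),t["ft_force"])
E
```

```text
lever_knob 0.8 [669.7 -79.7 182.5]
lever_knob 0.34 [596.6  24.6 181.3]
lever_knob 0.42 [674.8 -81.4 183.3]
lever_knob 0.17 [595.8 -16.  176.7]
[673.54389671 -47.11018004 167.49935849] [80.4 10.7] [ 0.33640211 -0.07326857  0.6374678 ]
```

View pics/s2.png

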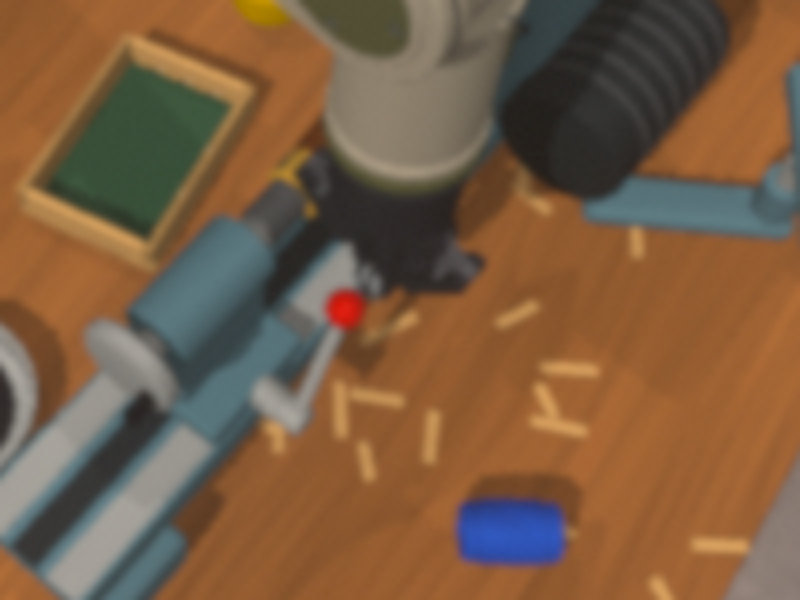

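The closed fingers stand just on the chuck side of the red knob, which is at (345,308) in the crop. Now I'll push it over.

>>> {"method": "play_rows", "body": {
  "increments": [
    [-1,[-10,0,0],0],
    [-1,[-10,0,0],0],
    [-1,[-10,0,0],0],
    [-1,[-10,0,-2],0],
    [-1,[-10,0,-2],0],
    [-1,[-10,0,-1],0],
    [-1,[-10,0,0],0],
    [-1,[-10,0,0],0],
    [-1,[-10,0,0],0],
    [-1,[-10,0,0],0],
    [-1,[-10,0,0],0],
    [-1,[0,0,0],0]
  ]
}}

```text
time: 6.2
tool_pos: [661.9, -158.8, 170.1]
tcp_rot: [-179.9, 0.0, 84.6]
ft_force: [-0.5, 0.4, -0.7]
finger_gap: 0.0
grip_force: 0.0
```

>>> {"method": "play_rows", "body": {
  "increments": [
    [-1,[-6,0,0],0],
    [-1,[-6,0,0],0],
    [-1,[0,0,0],0]
  ]
}}

```text
time: 6.45
tool_pos: [661.5, -169.5, 171.1]
tcp_rot: [-180.0, 0.0, 84.7]
ft_force: [0.6, -0.4, 0.1]
finger_gap: -0.1
grip_force: 0.0
```

```bash
python3 - <<'E'
from h import *
for n in("scene","top"): pin("lever_knob",snapshot(n),k=1)
t=sense(); print(t["tool_pos"],toloc(np.load("v.npy"),t["tool_pos"]),t["ft_force"])
E
```

```text
lever_knob 0.65 [ 657.3 -191.5  170.4]
[ 662.02780256 -168.72179186  171.82030484] [  80.7 -111.5] [-0.10114735  0.13150122  1.24343421]
```

>>> {"method": "play_rows", "body": {
  "increments": [
    [-1,[-3,0,0],0],
    [-1,[-2,0,0],0],
    [-1,[0,0,0],0]
  ]
}}

```text
time: 6.9
tool_pos: [661.6, -173.5, 171.7]
tcp_rot: [180.0, -0.0, 84.7]
ft_force: [-0.2, 2.8, 1.1]
finger_gap: -0.0
grip_force: 1.4
```

>>> {"method": "play_rows", "body": {
  "increments": [
    [-1,[12,0,0],0],
    [-1,[0,0,-25],0],
    [-1,[0,0,-40],0],
    [-1,[0,0,-35],0],
    [0.6,[12,-20,0],0],
    [0.6,[12,-20,0],0],
    [0.6,[12,-20,0],0],
    [0.6,[11,-20,0],0],
    [0.6,[0,0,0],0],
    [0.6,[0,0,0],0]
  ]
}}

```text
time: 7.73
tool_pos: [586.7, -106.3, 271.6]
tcp_rot: [180.0, 0.0, 84.7]
ft_force: [0.8, -0.1, -0.1]
finger_gap: 68.3
grip_force: 0.0
```

```bash
python3 - <<'E'
from h import *
s=snapshot("wrist"); save(s,"w2")
for q in("tail_grip","rod_tip","collar_center","handle_center"): pin(q,s)
t=sense(); print(t["time"],t["tool_pos"],t["tcp_rot"],toloc(np.load("v.npy"),t["tool_pos"]),t["finger_gap"])
print(s["intrinsics"],np.round(s["world_from_camera"],3))
E
```

```text
tail_grip 0.94 [ 585.9 -118.2  180. ]
tail_grip 0.42 [ 432.7 -237.9   -0. ]
rod_tip 0.76 [592.2 -58.  181.3]
rod_tip 0.32 [ 432.1 -237.1    1.9]
collar_center 0.59 [596.2 -18.5 179.9]
handle_center 0.59 [811.8 -85.4  25.3]
7.9833 [ 587.67311074 -107.7425303   271.20103323] [1.79996340e+02 1.06878099e-02 8.46450520e+01] [  0.8 -58. ] 68.04058208413248
[[333.22462141   0.         257.01289454]
 [  0.         333.22462141 191.42276252]
 [  0.           0.           1.        ]] [[ 9.96000e-01 -8.70000e-02 -2.70000e-02  5.93451e+02]
 [-9.10000e-02 -9.48000e-01 -3.06000e-01 -2.83870e+01]
 [ 1.00000e-03  3.07000e-01 -9.52000e-01  4.14310e+02]
 [ 0.00000e+00  0.00000e+00  0.00000e+00  1.00000e+00]]
```

View pics/w2.png

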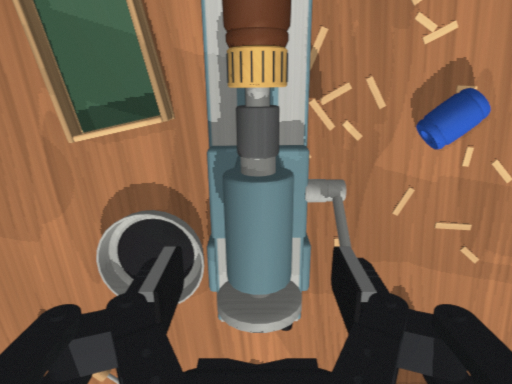

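The wrist view shows the tailstock already about 12 mm back: bare rod shows at (258,95) between the collar (258,68) and the dark centre. The lever leans to the tail at (345,220). The barrel is centred at column 259. I'll go down and grip the barrel.

>>> {"method": "play_rows", "body": {
  "increments": [
    [0.6,[-6,0,20],0],
    [0.6,[-5,0,30],0],
    [0.6,[0,0,30],0],
    [0.6,[0,0,20],0],
    [0.6,[0,0,11],0],
    [0.6,[0,0,0],0],
    [0.0,[0,0,0],0],
    [0.0,[0,0,0],0],
    [0.0,[0,0,0],0],
    [0.0,[0,0,0],0]
  ],
  "force": 30
}}

```text
time: 8.82
tool_pos: [586.4, -118.5, 161.8]
tcp_rot: [179.9, 0.0, 84.7]
ft_force: [-5.8, -0.2, 1.6]
finger_gap: 51.1
grip_force: 34.3
```

>>> {"method": "play_rows", "body": {
  "increments": [
    [0,[-6,-0.5,0],0],
    [0,[-10,0,0],0],
    [0,[-10,0,0],0],
    [0,[-10,0,0],0],
    [0,[-10,0,0],0],
    [0,[-10,0,0],0],
    [0,[-10,0,0],0],
    [0,[-10,0,0],0],
    [0,[-10,0,0],0],
    [0,[-10,0,0],0],
    [0,[-6,0,0],0],
    [0,[0,0,0],0]
  ]
}}

```text
time: 9.82
tool_pos: [577.8, -222.1, 161.8]
tcp_rot: [179.7, 0.1, 84.6]
ft_force: [6.3, -3.8, -2.7]
finger_gap: 51.0
grip_force: 34.1
```

>>> {"method": "play_rows", "body": {
  "increments": [
    [0,[-3,0,0],0],
    [0,[-3,0,0],0],
    [0,[-3,0,0],0],
    [0,[0,0,0],0]
  ]
}}

```text
time: 10.15
tool_pos: [577.2, -229.7, 161.8]
tcp_rot: [179.7, 0.1, 84.7]
ft_force: [6.5, 1.3, -1.2]
finger_gap: 51.2
grip_force: 34.1
```

>>> {"method": "play_rows", "body": {
  "increments": [
    [0,[-3,0.3,0],0],
    [0,[-3,0.3,0],0],
    [0,[0,0,0],0]
  ]
}}

```text
time: 10.4
tool_pos: [577.0, -231.7, 161.8]
tcp_rot: [179.9, -0.3, 84.8]
ft_force: [2.1, 18.1, 5.9]
finger_gap: 51.1
grip_force: 34.4
```

>>> {"method": "play_rows", "body": {
  "increments": [
    [0,[3,0,0],0],
    [0.5,[1,0,0],0],
    [0.5,[0,0,0],0],
    [0.5,[0,0,-30],0],
    [0.5,[0,0,-40],0],
    [0.5,[10,0,-30],0],
    [0.5,[30,0,0],0],
    [0.5,[40,0,0],0],
    [0.5,[40,0,0],0],
    [0.5,[14,0,0],0],
    [0.5,[0,0,0],0]
  ]
}}

```text
time: 11.32
tool_pos: [588.7, -94.4, 260.9]
tcp_rot: [179.9, -0.0, 84.9]
ft_force: [0.0, -0.3, -0.9]
finger_gap: 64.3
grip_force: 0.0
```

```bash
cat >> h.py <<'E'
def ray(s,u,v,z):
    T=np.array(s["world_from_camera"]);d=T[:3,:3]@np.linalg.inv(np.array(s["intrinsics"]))@[u,v,1]
    return (T[:3,3]+d*(z-T[2,3])/d[2])
E
python3 - <<'E'
from h import *
s=snapshot("wrist"); save(s,"w3")
for q in("collar_center","handle_center","rod_tip","tail_grip"): pin(q,s,k=1)
for q in("collar","handle"):
    for d in regions_of(q,s)[:2]:
        ys,xs=np.nonzero(d["mask"]); m=d["mask"]
        print(q,d["p"],xs.min(),xs.max(),ys.min(),ys.max())
        for r in range(ys.min(),ys.max(),6):
            x=np.nonzero(m[r])[0]
            if len(x)>20: print(r,(x.min()+x.max())/2,len(x),ray(s,(x.min()+x.max())/2,r,190).round(1))
t=sense(); print(t["time"],t["tool_pos"],t["tcp_rot"],t["finger_gap"])
E
```

```text
collar_center 0.67 [595.4 -21.3 177.4]
handle_center 0.85 [814.9 -87.1  22.7]
rod_tip 0.86 [594.3 -55.2 181.7]
tail_grip 0.82 [ 574.3 -234.4  180.9]
collar 0.93 223 288 65 108
71 255.5 64 [595.2  -8.9 190. ]
77 256.0 65 [595.2 -12.3 190. ]
83 256.0 63 [594.9 -15.8 190. ]
89 256.0 63 [594.5 -19.3 190. ]
95 256.0 63 [594.2 -22.8 190. ]
101 256.0 63 [593.9 -26.3 190. ]
107 255.5 52 [593.3 -29.9 190. ]
handle 0.95 419 493 100 161
106 472.0 25 [727.6 -41.3 190. ]
112 469.5 42 [726.4 -44.8 190. ]
118 467.0 53 [725.2 -48.4 190. ]
124 462.5 60 [722.8 -51.9 190. ]
130 457.0 63 [719.7 -55.4 190. ]
136 450.5 62 [715.9 -58.9 190. ]
142 446.0 53 [713.3 -62.5 190. ]
148 443.0 41 [711.7 -66.3 190. ]
154 441.0 27 [710.8 -70.2 190. ]
handle 0.78 218 292 0 66
0 255.0 75 [598.3  29.  190. ]
6 255.5 74 [598.3  25.9 190. ]
12 255.5 72 [598.   22.9 190. ]
18 255.5 72 [597.8  19.8 190. ]
24 255.5 72 [597.5  16.6 190. ]
30 256.0 71 [597.5  13.5 190. ]
36 255.5 72 [596.9  10.3 190. ]
42 255.5 70 [596.6   7.1 190. ]
48 255.5 66 [596.3   3.9 190. ]
54 256.0 65 [596.3   0.6 190. ]
60 256.0 65 [596.   -2.8 190. ]
11.6667 [588.05127231 -98.82596152 260.16337525] [-1.79990578e+02  1.51411495e-02  8.45656005e+01] 64.34383030183142
```

View pics/w3.png

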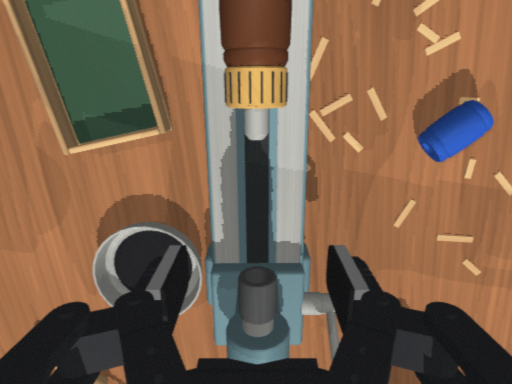

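The wrist view shows the tailstock fully back, the rod tip bare at (257,135), the collar at (256,87) and the handle above it. The axis is at column 256, in line with the tool. Now for the collar grip.

>>> {"method": "play_rows", "body": {
  "increments": [
    [0.5,[20,0,0],-0.01],
    [0.5,[30,0,0],0],
    [0.5,[20,-0.8,0],0],
    [0.5,[10,0,20],0],
    [0.5,[0,0,30],0],
    [0.5,[0,0,30],0],
    [0.5,[0,0,20],0],
    [0.5,[0,0,0],0],
    [-0.2,[0,0,0],0],
    [-0.2,[0,0,0],0],
    [-0.2,[0,0,0],0],
    [-0.2,[0,0,0],0]
  ],
  "force": 25
}}

```text
time: 12.67
tool_pos: [595.4, -18.0, 162.4]
tcp_rot: [179.8, 0.0, 85.2]
ft_force: [-0.4, 0.6, 1.3]
finger_gap: 39.6
grip_force: 29.6
```

```bash
python3 - <<'E'
from h import *
t=sense(); print(t)
E
```

```text
{'time': 12.6667, 'joint_pos': array([-6.65969764e+00,  8.98394211e+00,  9.08744691e+01,  7.02927090e-04,
        7.99547622e+01, -1.88485727e+00]), 'qd': array([ 0.12017258,  0.03580563,  0.51400068,  0.00155046, -0.19942475,
       -0.01851007]), 'joint_efforts': array([-6.10590773e-02, -5.74426496e+01, -4.92493486e+01,  1.22739954e-02,
        2.74614678e-03, -1.14997922e-03]), 'tool_pos': array([595.44250402, -17.97157642, 162.43363922]), 'tcp_rot': array([1.79813252e+02, 5.45273436e-03, 8.52250293e+01]), 'ft_force': array([-0.40450283,  0.5899686 ,  1.26857985]), 'wrist_torque': array([-0.06289827,  0.00352169, -0.02666256]), 'grip_force': 29.568686883430928, 'finger_gap': 39.56336383772408}
```

>>> {"method": "play_rows", "body": {
  "increments": [
    [-0.2,[0,0,-1.5],0],
    [-0.2,[-3,0,0],0],
    [-0.2,[-4,0,0],0],
    [-0.2,[-4,0,0],0],
    [-0.2,[-4,0,0],0],
    [-0.2,[0,0,0],0]
  ]
}}

```text
time: 13.17
tool_pos: [593.2, -33.5, 162.2]
tcp_rot: [180.0, 0.0, 85.2]
ft_force: [-0.2, -1.5, 2.1]
finger_gap: 39.3
grip_force: 29.7
```

>>> {"method": "play_rows", "body": {
  "increments": [
    [-0.2,[-5,0,0],0],
    [-0.2,[-5,0,0],0],
    [-0.2,[-5,0,0],0],
    [-0.2,[-5,0,0],0],
    [-0.2,[-5,0,0],0],
    [-0.2,[-5,0,0],0],
    [-0.2,[-5,0,0],0],
    [-0.2,[-5,0,0],0],
    [-0.2,[-4,0,0],0],
    [-0.2,[0,0,0],0]
  ]
}}

```text
time: 14.0
tool_pos: [588.9, -77.5, 161.3]
tcp_rot: [-179.9, 0.0, 85.2]
ft_force: [-0.1, 0.3, -1.2]
finger_gap: 39.3
grip_force: 29.3
```

```bash
python3 - <<'E'
from h import *
for n in("scene","top","wrist"):
    s=snapshot(n); 
    for q in("collar","handle_center","dish_in","tray_in"): pin(q,s,k=2)
save(s,"w4")
t=sense(); print(t["time"],t["tool_pos"],t["tcp_rot"],t["ft_force"],t["finger_gap"])
E
```

```text
collar 0.4 [586.5 -80.2 176.3]
handle_center 0.94 [814.2 -87.1  19.7]
handle_center 0.91 [600.4  22.8 180.8]
dish_in 0.95 [ 432.5 -237.1    3.1]
dish_in 0.61 [419.6  17.2   9.5]
tray_in 0.68 [421.6  16.2   8.3]
handle_center 0.8 [599.8  31.3 178.1]
handle_center 0.56 [813.4 -83.9  18.8]
dish_in 0.7 [ 438.8 -238.2    4.8]
tray_in 0.83 [425.   22.8   9.3]
collar 0.66 [586.4 -73.5 183.4]
handle_center 0.85 [598.8  26.4 181.8]
tray_in 0.63 [419.9  16.1   9.9]
14.75 [589.31167327 -76.33685904 161.80620666] [-1.79999824e+02  1.19025850e-03  8.52498767e+01] [-0.16681917  0.15629319 -1.68722028] 39.427266641063525
```

View pics/w4.png

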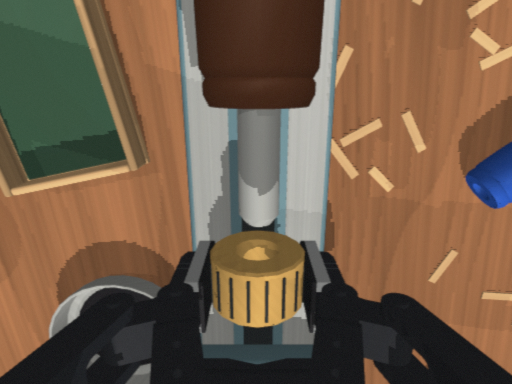

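The collar, held at (257,278), is clear of the rod tip at (258,210). Next: lift it and carry it to the dish.

>>> {"method": "play_rows", "body": {
  "increments": [
    [-0.2,[-3,0,-20],0],
    [-0.2,[0,0,-30],0],
    [-0.2,[0,0,-20],0],
    [-0.2,[-20,-16,0],0],
    [-0.2,[-25,-20,0],0],
    [-0.2,[-25,-20,0],0],
    [-0.2,[-25,-20,0],0],
    [-0.2,[-25,-20,0],0],
    [-0.2,[-25,-20,0],0],
    [-0.2,[-16,-14,0],0],
    [-0.2,[-10,-10,0],0],
    [-0.2,[0,0,20],0]
  ]
}}

```text
time: 15.75
tool_pos: [435.5, -241.5, 216.0]
tcp_rot: [179.7, 0.3, 85.1]
ft_force: [-0.1, -0.9, 0.3]
finger_gap: 39.6
grip_force: 29.3
```

>>> {"method": "play_rows", "body": {
  "increments": [
    [-0.2,[0,0,30],0],
    [-0.2,[0,0,35],0],
    [-0.2,[0,0,35],0],
    [-0.2,[0,0,30],0],
    [-0.2,[0,0,25],0],
    [-0.2,[0,0,15],0],
    [-0.2,[0,0,0],0]
  ]
}}

```text
time: 16.33
tool_pos: [432.5, -236.3, 37.7]
tcp_rot: [-179.7, -0.2, 85.2]
ft_force: [-1.0, 0.3, -2.0]
finger_gap: 39.6
grip_force: 29.3
```

```bash
python3 - <<'E'
from h import *
s=snapshot("wrist"); save(s,"w5"); pin("collar",s,k=1); pin("dish_in",s,k=1)
t=sense(); print(t["time"],t["tool_pos"],t["tcp_rot"],t["ft_force"],t["finger_gap"])
E
```

```text
collar 0.82 [ 428.2 -233.3   56.7]
dish_in 0.67 [ 429.3 -237.     2. ]
16.4833 [ 436.08953487 -238.66863878   43.02042738] [1.79927368e+02 4.17812335e-02 8.52438219e+01] [-0.37301399  0.85325424 -1.86271511] 39.51525300306306
```

View pics/w5.png

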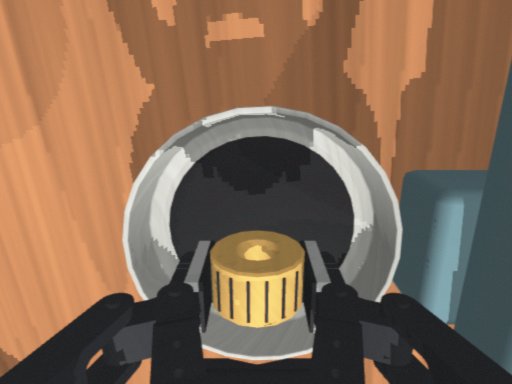

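The dish is centred on the gripper in column (262 against 258), with the collar above its floor. I'll lower it.

>>> {"method": "play_rows", "body": {
  "increments": [
    [-0.2,[0,0,12],0],
    [-0.2,[0,0,10],0],
    [-0.2,[0,0,5],0],
    [-0.2,[0,0,2],0],
    [-0.2,[0,0,2],0],
    [-0.2,[0,0,0],0]
  ]
}}

```text
time: 16.98
tool_pos: [435.1, -238.0, 10.4]
tcp_rot: [-180.0, -0.0, 85.2]
ft_force: [0.7, -0.7, -1.8]
finger_gap: 39.0
grip_force: 29.3
```

>>> {"method": "play_rows", "body": {
  "increments": [
    [-0.2,[0,0,1.5],0],
    [-0.2,[0,0,1],0],
    [-0.2,[0,0,0],0]
  ]
}}

```text
time: 17.23
tool_pos: [435.4, -238.2, 8.3]
tcp_rot: [180.0, 0.0, 85.2]
ft_force: [0.2, -0.2, -1.4]
finger_gap: 39.4
grip_force: 29.3
```

>>> {"method": "play_rows", "body": {
  "increments": [
    [-0.2,[0,0,1],0],
    [-0.2,[0,0,0],0],
    [-0.2,[0,0,0],0]
  ]
}}

```text
time: 17.48
tool_pos: [435.6, -238.4, 7.8]
tcp_rot: [180.0, 0.0, 85.2]
ft_force: [-1.1, 1.0, 4.1]
finger_gap: 39.1
grip_force: 29.8
```

>>> {"method": "play_rows", "body": {
  "increments": [
    [-0.2,[0,0,1],0],
    [-0.2,[0,0,0],0],
    [-0.2,[0,0,0],0]
  ]
}}

```text
time: 17.73
tool_pos: [435.7, -238.4, 7.7]
tcp_rot: [180.0, 0.0, 85.3]
ft_force: [-6.8, 4.3, 15.4]
finger_gap: 39.4
grip_force: 31.2
```

>>> {"method": "play_rows", "body": {
  "increments": [
    [-0.2,[0,0,-1],0],
    [-0.02,[0,0,0],0],
    [0.1,[0,0,0],0],
    [0.25,[0,0,0],0],
    [0.25,[0,0,0],0],
    [0.25,[0,0,-8],0],
    [0.25,[0,0,-20],0],
    [0.25,[0,0,-40],0],
    [0.25,[0,0,-40],0],
    [0.25,[0,0,-40],0],
    [0.25,[0,0,-40],0],
    [0.4,[0,0,-40],0]
  ]
}}

```text
time: 18.73
tool_pos: [435.0, -237.9, 238.0]
tcp_rot: [180.0, 0.0, 85.2]
ft_force: [0.3, -0.7, -0.3]
finger_gap: 60.1
grip_force: 0.0
```

```bash
python3 - <<'E'
from h import *
for n in ("wrist","scene"):
    s=snapshot(n); pin("collar",s,k=1); pin("dish_in",s,k=1)
t=sense(); print(t["time"],t["tool_pos"],t["tcp_rot"],t["ft_force"],t["finger_gap"])
E
```

```text
collar 0.72 [ 429.9 -234.7   25.3]
dish_in 0.95 [ 434.3 -236.     2.5]
collar 0.45 [ 432.3 -241.6   23.6]
dish_in 0.72 [ 4.341e+02 -2.345e+02  4.000e-01]
19.0333 [ 434.83687615 -237.8187436   234.34967379] [-1.79924003e+02 -4.47339910e-02  8.52421029e+01] [-0.78088552  0.3562142  -1.13820755] 59.87246857421625
```

>>> {"method": "play_rows", "body": {
  "increments": [
    [0.5,[20,10,-20],0],
    [0.5,[33,17,0],0],
    [0.5,[33,17,0],0],
    [0.5,[33,17,0],0],
    [0.5,[33,17,0],0],
    [0.5,[33,17,0],0],
    [0.5,[33,17,0],0],
    [0.5,[33,17,0],0],
    [0.5,[20,10,0],0],
    [0.5,[6,3,0],0],
    [0.5,[0,0,0],0],
    [0.5,[0,0,0],0]
  ]
}}

```text
time: 20.03
tool_pos: [598.9, 25.7, 253.6]
tcp_rot: [-179.8, 0.0, 85.3]
ft_force: [0.3, 0.0, 0.6]
finger_gap: 64.3
grip_force: 0.0
```

```bash
python3 - <<'E'
from h import *
for n in ("scene","top"):
    s=snapshot(n); pin("handle_center",s)
t=sense(); print(t["time"],t["tool_pos"],t["tcp_rot"],t["ft_force"],t["finger_gap"])
E
```

```text
handle_center 0.68 [284.8 192.1  21.3]
handle_center 0.64 [813.2 -87.4  17.6]
handle_center 0.74 [815.7 -85.7  18.1]
handle_center 0.74 [284.2 195.6  23. ]
20.2333 [599.37665615  24.73921233 255.24070018] [-1.79987236e+02  1.31314222e-02  8.51448181e+01] [ 1.7809073  -0.04614493  0.69864296] 64.09409354200815
```

>>> {"method": "play_rows", "body": {
  "increments": [
    [0.5,[2,0,20],0],
    [0.5,[0,0,30],0],
    [0.5,[0,0,25],0],
    [0.5,[0,0,18],0],
    [0.5,[0,0,0],0],
    [-0.1,[0,0,0],0],
    [-0.1,[0,0,0],0],
    [-0.1,[0,0,0],0],
    [-0.1,[0,0,0],0]
  ],
  "force": 22
}}

```text
time: 20.98
tool_pos: [600.1, 27.6, 164.1]
tcp_rot: [180.0, 0.0, 85.2]
ft_force: [-5.7, -0.5, -0.4]
finger_gap: 43.1
grip_force: 23.1
```

>>> {"method": "play_rows", "body": {
  "increments": [
    [-0.1,[0,0,-1.5],0],
    [-0.1,[-3,0,0],0],
    [-0.1,[-4,0,0],0],
    [-0.1,[-4,0,0],0],
    [-0.1,[-4,0,0],0],
    [-0.1,[0,0,0],0]
  ]
}}

```text
time: 21.48
tool_pos: [598.8, 12.8, 164.8]
tcp_rot: [180.0, -0.0, 85.2]
ft_force: [-5.3, 0.7, -1.4]
finger_gap: 43.5
grip_force: 24.7
```

>>> {"method": "play_rows", "body": {
  "increments": [
    [-0.1,[0,-1,0],0],
    [-0.1,[-4,0,0],0],
    [-0.1,[-4,0,0],0],
    [-0.1,[0,0,0],0]
  ]
}}

```text
time: 21.82
tool_pos: [597.7, 4.2, 164.4]
tcp_rot: [179.9, 0.0, 85.2]
ft_force: [-0.3, -0.6, -1.2]
finger_gap: 43.6
grip_force: 24.6
```

Centred. Slide on.

>>> {"method": "play_rows", "body": {
  "increments": [
    [-0.1,[-5,0,0],0],
    [-0.1,[-5,0,0],0],
    [-0.1,[-5,0,0],0],
    [-0.1,[-5,0,0],0],
    [-0.1,[-5,0,0],0],
    [-0.1,[-5,0,0],0],
    [-0.1,[-5,0,0],0],
    [-0.1,[-5,0,0],0],
    [-0.1,[0,0,0],0]
  ]
}}

```text
time: 22.57
tool_pos: [593.7, -35.7, 163.8]
tcp_rot: [180.0, 0.0, 85.2]
ft_force: [-0.7, 0.2, -0.9]
finger_gap: 43.5
grip_force: 24.6
```

>>> {"method": "play_rows", "body": {
  "increments": [
    [-0.1,[-5,0,0],0],
    [-0.1,[-5,0,0],0],
    [-0.1,[-5,0,0],0],
    [-0.1,[-5,0,0],0],
    [-0.1,[-5,0,0],0],
    [-0.1,[-5,0,0],0],
    [-0.1,[-5,0,0],0],
    [-0.1,[-5,0,0],0],
    [-0.1,[-5,0,0],0],
    [-0.1,[-5,0,0],0],
    [-0.1,[-5,0,0],0],
    [-0.1,[0,0,0],0]
  ]
}}

```text
time: 23.57
tool_pos: [589.2, -90.5, 163.8]
tcp_rot: [180.0, 0.0, 85.2]
ft_force: [0.2, 0.7, -1.0]
finger_gap: 43.0
grip_force: 24.6
```

```bash
python3 - <<'E'
from h import *
s=snapshot("wrist"); save(s,"w6")
s2=snapshot("top")
for d in regions_of("tray_in",s2)[:2]:
    m=d["mask"].astype(np.uint8); c=max(cv2.findContours(m,0,1)[0],key=cv2.contourArea)
    b=cv2.boxPoints(cv2.minAreaRect(c)); print(d["p"],[ray(s2,*p,34)[:2].round(1).tolist() for p in b])
pin("tray_in",s2,k=1)
t=sense(); print(t["time"],t["tool_pos"],t["tcp_rot"],t["ft_force"],t["finger_gap"])
E
```

```text
0.71 [[475.4, 110.0], [473.5, 28.9], [354.3, 31.3], [356.2, 112.0]]
0.46 [[551.2, 361.0], [807.2, 346.3], [779.2, -25.3], [523.3, -6.1]]
tray_in 0.61 [423.4  20.9   6.4]
23.7667 [589.27972168 -89.26023199 163.81157552] [ 1.79997354e+02 -6.59994532e-03  8.52502833e+01] [-0.36406854 -0.72471592 -0.17778662] 43.30199103362483
```

View pics/w6.png

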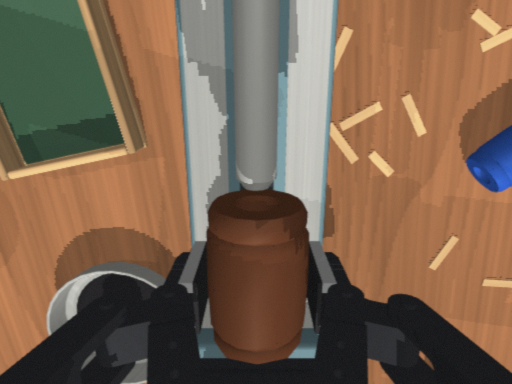

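The handle's end at (258,195) is clear of the rod tip at (257,180), and the tray is at upper left. Next: back off, lift and carry it to the tray.

>>> {"method": "play_rows", "body": {
  "increments": [
    [-0.1,[-8,0,0],0],
    [-0.1,[0,0,-25],0],
    [-0.1,[0,0,-35],0],
    [-0.1,[8,-14,0],0],
    [-0.1,[14,-25,0],0],
    [-0.1,[17,-30,0],0],
    [-0.1,[17,-30,0],0],
    [-0.1,[17,-30,0],0],
    [-0.1,[16,-27,0],0],
    [-0.1,[12,-20,0],-0.12],
    [-0.1,[0,0,20],-0.12],
    [-0.1,[0,0,25],0]
  ]
}}

```text
time: 24.77
tool_pos: [422.8, 18.3, 181.1]
tcp_rot: [179.6, 0.1, 99.6]
ft_force: [1.1, -0.6, -0.8]
finger_gap: 43.2
grip_force: 24.6
```

>>> {"method": "play_rows", "body": {
  "increments": [
    [-0.1,[0,0,30],0],
    [-0.1,[0,0,30],0],
    [-0.1,[0,0,20],0],
    [-0.1,[0,0,0],0]
  ]
}}

```text
time: 25.1
tool_pos: [418.0, 17.9, 94.2]
tcp_rot: [-179.6, -0.1, 99.0]
ft_force: [-0.6, -1.2, -1.4]
finger_gap: 43.5
grip_force: 24.6
```

```bash
python3 - <<'E'
from h import *
s=snapshot("wrist"); save(s,"w7"); pin("tray_in",s,k=1); pin("handle",s,k=1)
pin("tray_in",snapshot("scene"),k=1)
t=sense(); print(t["time"],t["tool_pos"],t["tcp_rot"],t["ft_force"],t["finger_gap"])
E
```

```text
tray_in 0.72 [423.2  18.4   7.4]
handle 0.82 [420.9  17.5 111.6]
tray_in 0.72 [419.8  20.5   6.9]
25.35 [423.14961615  17.64145204 100.97097825] [1.79810544e+02 4.84469202e-02 9.89965704e+01] [-0.55468771  0.2624579  -0.85965098] 43.63509740430815
```

View pics/w7.png

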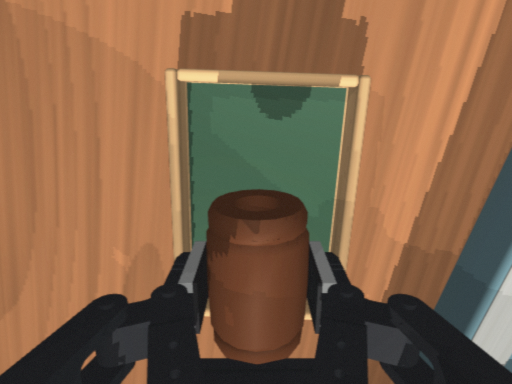

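The handle is over the green tray, aligned to within about 2° and roughly centred (handle column 258, tray column 266). I'll lower it.

>>> {"method": "play_rows", "body": {
  "increments": [
    [-0.1,[0,3,15],0],
    [-0.1,[0,0,25],0],
    [-0.1,[0,0,20],0],
    [-0.1,[0,0,12],0],
    [-0.1,[0,0,6],0],
    [-0.1,[0,0,3],0],
    [-0.1,[0,0,2],0],
    [-0.1,[0,0,0],0]
  ]
}}

```text
time: 26.02
tool_pos: [425.5, 18.2, 16.8]
tcp_rot: [179.9, 0.0, 99.0]
ft_force: [0.1, 0.2, -0.9]
finger_gap: 43.3
grip_force: 24.6
```

>>> {"method": "play_rows", "body": {
  "increments": [
    [-0.1,[0,0,1.5],0],
    [-0.1,[0,0,0],0],
    [-0.1,[0,0,0],0]
  ]
}}

```text
time: 26.27
tool_pos: [425.0, 18.3, 14.9]
tcp_rot: [179.9, 0.0, 99.0]
ft_force: [-0.1, -0.2, 0.1]
finger_gap: 43.4
grip_force: 24.6
```

>>> {"method": "play_rows", "body": {
  "increments": [
    [-0.1,[0,0,1],0],
    [-0.1,[0,0,0],0],
    [-0.1,[0,0,0],0]
  ]
}}

```text
time: 26.52
tool_pos: [424.8, 18.3, 13.5]
tcp_rot: [180.0, 0.0, 99.0]
ft_force: [0.6, 0.2, 0.4]
finger_gap: 43.4
grip_force: 24.6
```

>>> {"method": "play_rows", "body": {
  "increments": [
    [-0.1,[0,0,0.7],0],
    [-0.1,[0,0,0],0],
    [-0.1,[0,0,0],0]
  ]
}}

```text
time: 26.77
tool_pos: [424.9, 18.3, 13.4]
tcp_rot: [180.0, 0.0, 99.0]
ft_force: [-2.6, -0.0, 10.5]
finger_gap: 43.5
grip_force: 25.4
```

>>> {"method": "play_rows", "body": {
  "increments": [
    [-0.1,[0,0,-0.5],0],
    [0.08,[0,0,0],0],
    [0.18,[0,0,0],0],
    [0.27,[0,0,0],0],
    [0.27,[0,0,0],0],
    [0.27,[0,0,-8],0],
    [0.27,[0,0,-20],0],
    [0.27,[0,0,-40],0],
    [0.27,[0,0,-40],0],
    [0.27,[0,0,-40],0],
    [0.27,[0,0,-30],0],
    [0.27,[0,0,0],0]
  ]
}}

```text
time: 27.77
tool_pos: [428.4, 18.1, 199.5]
tcp_rot: [179.3, 0.2, 99.0]
ft_force: [0.9, -0.2, 0.3]
finger_gap: 54.4
grip_force: 0.0
```

```bash
python3 - <<'E'
from h import *
s=snapshot("scene"); 
for q in("handle_center","collar","tray_in","dish_in","lever_knob","tail_grip"): pin(q,s,k=2)
c=s["color"][110:310,140:400]; cv2.imwrite("pics/s8.png",cv2.resize(c[:,:,::-1],(780,600),interpolation=cv2.INTER_CUBIC))
t=sense(); print(t["time"],t["tool_pos"],t["ft_force"],t["finger_gap"])
E
```

```text
handle_center 0.93 [813.4 -86.8  17.8]
handle_center 0.83 [427.3  11.6  29.1]
collar 0.66 [ 433.7 -239.7   23.4]
tray_in 0.78 [419.5  16.   10. ]
tray_in 0.39 [413.7 216.7  -0.5]
dish_in 0.8 [ 431.6 -232.8    5.1]
dish_in 0.69 [ 435.5 -237.1   22.3]
lever_knob 0.72 [ 651.3 -306.1  172. ]
tail_grip 0.68 [ 578.5 -231.2  176.5]
28.1167 [423.42979335  18.40636672 189.43907978] [ 1.13312009 -0.26168986  0.07287826] 54.258049054986095
```

View pics/s8.png

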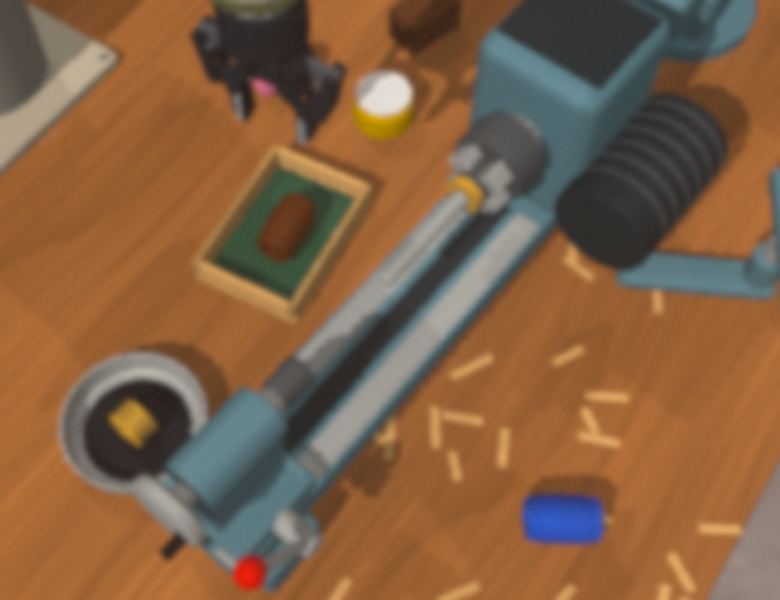

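Handle is lying in the tray at (288,228), collar in the dish at (132,422), tailstock back. By the numbers the lever stands at roughly 1.0 rad of 1.25, so I'll push it fully over, since there is time.

>>> {"method": "play_rows", "body": {
  "increments": [
    [-1,[0,0,-30],0.12],
    [-1,[0,0,-30],0.12],
    [-1,[-24,22,0],0],
    [-1,[-27,26,0],0],
    [-1,[-27,26,0],0],
    [-1,[-27,26,0],0],
    [-1,[-27,26,0],0],
    [-1,[-27,26,0],0],
    [-1,[-27,26,0],0],
    [-1,[-27,26,0],0],
    [-1,[-27,26,0],0],
    [-1,[-25,24,0],0]
  ]
}}

```text
time: 29.12
tool_pos: [656.0, -268.4, 248.7]
tcp_rot: [-179.8, -0.1, 85.2]
ft_force: [0.8, -0.6, -0.1]
finger_gap: 0.1
grip_force: 0.0
```

>>> {"method": "play_rows", "body": {
  "increments": [
    [-1,[-3,0,25],0],
    [-1,[0,0,30],0],
    [-1,[0,0,20],0],
    [-1,[0,0,8],0],
    [-1,[0,0,0],0]
  ]
}}

```text
time: 29.53
tool_pos: [653.2, -268.7, 163.1]
tcp_rot: [-179.6, -0.2, 85.2]
ft_force: [-0.9, -0.1, -0.3]
finger_gap: 0.1
grip_force: 0.0
```

```bash
python3 - <<'E'
from h import *
for n in("scene","top","wrist"): pin("lever_knob",snapshot(n),k=1)
t=sense(); print(t["time"],t["tool_pos"],t["tcp_rot"],t["ft_force"],t["finger_gap"])
E
```

```text
lever_knob 0.53 [ 648.3 -309.1  172.5]
lever_knob 0.91 [ 648.4 -312.   175.9]
29.8333 [ 656.50684654 -270.14178006  170.6867736 ] [1.79804012e+02 7.89344369e-02 8.52586259e+01] [ 0.42010811 -0.28424839 -0.31558486] -0.16397840462591584
```

>>> {"method": "play_rows", "body": {
  "increments": [
    [-1,[-6,-2,0],0],
    [-1,[-6,0,0],0],
    [-1,[-3,0,0],0],
    [-1,[-2,0,0],0],
    [-1,[0,0,0],0]
  ]
}}

```text
time: 30.25
tool_pos: [652.1, -286.4, 168.5]
tcp_rot: [180.0, -0.1, 85.2]
ft_force: [-1.1, 3.8, 2.6]
finger_gap: 0.2
grip_force: 1.5
```

>>> {"method": "play_rows", "body": {
  "increments": [
    [-1,[-2,0,0],0],
    [-1,[-2,0,0],0],
    [-1,[0,0,0],0]
  ]
}}

```text
time: 30.5
tool_pos: [652.1, -287.0, 168.4]
tcp_rot: [-180.0, -0.3, 85.4]
ft_force: [-2.4, 15.3, 6.7]
finger_gap: -0.2
grip_force: 7.8
```

>>> {"method": "play_rows", "body": {
  "increments": [
    [-1,[-2,0,0],0],
    [-1,[-2,0,0],0],
    [-1,[0,0,0],0]
  ]
}}

```text
time: 30.75
tool_pos: [652.1, -287.4, 168.4]
tcp_rot: [-179.9, -0.6, 85.5]
ft_force: [-3.2, 29.1, 11.3]
finger_gap: 0.1
grip_force: 14.1
```

The lever is at its end stop. I'll back off, lift clear, check once more and hand in.

>>> {"method": "play_rows", "body": {
  "increments": [
    [-1,[7,0,0],0],
    [-1,[10,0,0],0],
    [-1,[0,0,-25],0],
    [-1,[0,0,-35],0],
    [-1,[0,0,-35],0],
    [-1,[0,0,-20],0],
    [-1,[0,0,0],0],
    [-1,[0,0,0],0]
  ]
}}

```text
time: 31.42
tool_pos: [653.6, -278.4, 285.6]
tcp_rot: [179.8, 0.1, 85.2]
ft_force: [-0.3, 0.7, -0.6]
finger_gap: -0.5
grip_force: 0.0
```

```bash
python3 - <<'E'
from h import *
s=snapshot("scene")
for q in("handle_center","collar"): pin(q,s,k=2)
t=sense(); print(t["time"],t["tool_pos"],t["ft_force"])
print(hand_in())
E
```

```text
handle_center 0.83 [813.3 -89.   16. ]
collar 0.61 [ 434.4 -240.8   19.6]
31.5667 [ 652.03919966 -277.48170098  280.84109249] [-0.41666729 -0.84864457  0.15015192]
the job is handed in; nothing more can be done
None
```

The job is handed in at about 31.6 s: lever against its end stop, tailstock fully back, brass collar in the steel dish, and walnut handle in the felt-lined tray (last seen there before the final lever push; the closing check did not report it).

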